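# Take the hub cap off the nut mill

## Task

The blade of the white nut mill on the worktop has to come out for washing. Take the mill's clear guard by its red grip and slide it fully open along its track, over the motor side, then unscrew and lift off the round black cap that holds the blade down: nobody remembers whether it has an ordinary or a reverse thread, so try it a little one way and, if it stops there, the other, and turn it the way it gives until it is free. Finish while still holding the cap in the gripper, upright and still, over the open well and about 10 cm above the mill, so that crumbs fall back into the well; leave the guard open and do not disturb the ramekin, the tumbler, the garlic bulb and the sardine tin round the mill.

Things in the scene. Friction and masses are not known exactly. Their poses are not given: they have to be found in the camera images.
- mill: White table-top nut mill, fixed: 306 mm long (its y), 180 deep (its x), deck 95 mm high; along its front and back edges run aluminium guard tracks (tops at 113 mm, 136 mm clear between their lips). Origin: centre of its underside, on the worktop. At yaw 0 the front with the black switch faces the robot (-x) and y points left. Open well in the -y half, closed motor housing in the +y half.
- well (a point): Centre of the well's mouth, at deck height (95 mm), at (0, -72, 95) mm in the mill's frame; axes as the mill's. The spindle axis runs upright through it. The round well is 136 mm across and 65 mm deep; the blade in it lies wholly below the foot of the cap. Spindle and blade do not turn.
- guard (a joint): Clear guard, m: 0 = shut over the well, 0.146 = fully open over the motor. Slides along the mill's +y with 1.5 N of friction, stays where left, starts within 15 mm of shut. Its pane (148 x 144 x 4 mm, upper face 107.5 mm above the worktop) covers the cap while shut.
- guard_grip (a point): In the guard's red upright grip: 14 mm thick along the mill's y (sliding direction), 60 mm long along the mill's x. The point is on its middle plane, 11 mm below its top, 19 mm above the pane and 16 mm above the 64 x 28 mm foot plate. Axes as the mill's; moves with the guard.
- cap_mid (a point): Centre (half-way up) of the loose black ribbed cap on the spindle: 50 mm in diameter, 38 mm tall, 40 to 85 g; z is its axis (up), x points along the red mark on its steel top. Screwed down, it is on the spindle axis with this point 79 mm and its foot 60 mm above the worktop, x within 2 degrees of the mill's x.
- cap: The same cap; origin: centre of its foot. Its quick thread is right-handed (loosens counter-clockwise from above) or left-handed, drawn anew each time, not visible. Wrong way: stops hard after 1 to 5 degrees. Right way: turns easily, rises 2 to 3 mm, lifts straight off once turned 50 to 80 degrees (65 is best), stops at 80. Before 50 the thread holds it down.
- ramekin: White ramekin of salt, 65 mm across, 42 mm tall, loose, right of the mill. Bystander. Origin: centre of its underside.
- tumbler: Small pale tumbler, 68 mm across, 88 mm tall, loose, right of the mill and further back. Bystander. Origin: centre of its underside.
- garlic: Garlic bulb, about 53 mm, loose, left of the mill. Bystander. Origin: centre of its underside.
- sardines: Flat sardine tin, 63 x 105 x 26 mm, loose, on the left of the worktop. Bystander. Origin: centre of its underside.

How it is judged:
By the outcome, as a careful person would: the job done as asked, in the order asked, and still so for the second after the job is handed in, while the arm keeps its last pose, push and grip.
It also fails if it takes over 64 s, if anything falls off the work surface, if the arm or the gripper's body presses on something with over 40 N, if the wrist force passes 120 N, or if a joint passes its speed limit or range.

## Robot

A 6-joint arm with a two-finger parallel gripper is mounted at the origin on a cart in front of the work surface, level with it; the furniture and walls round the work are solid. World frame = base frame: x ahead of the robot, y to its left, z up, the work surface at z = 0. Lengths are in m, angles in rad, forces in N, time in s.
With the tool pointing down it reaches from about 0.275 to 0.75 m from the base axis. Payload 10.2 kg.
Tool frame: the origin (TCP) lies midway between the tips of the shut fingers; the grasp point (between the pads) lies 19 mm behind it; z points along the fingers, y is the line along which they close (so a half turn about z gives the same grasp; the last joint's range is limited). The gripper opens to 88 mm and grips with 3 to 60 N. Pads are 18 mm wide; open, the fingers measure 123 mm over their backs; the gripper's body (75 mm by 187 mm) begins 45 mm behind the grasp point.
Start: joints at [-1.362, 0.313, 1.498, -0, 1.331, -0.223], TCP at [0.22, -0.477, 0.239] pointing down, gripper open.
Joint ranges: [-2.94, 2.94], [-0.97, 2.17], [0.19, 2.56], [-1.23, 4.37], [0.02, 3.11], [-2.88, 2.88]. Speed limits (rad/s): [2.39, 2.39, 3.01, 3.14, 3.14, 3.14].

## Interface

Orientations are given as a 3x3 rotation matrix whose columns are the frame's x, y, z axes.
In Python, from plant import manip gives the robot as it stands.
- The arm moves only by the tool jog_arm, never from a script. Its argument "increments" is text: rows parted by semicolons, each of 7 numbers parted by spaces: the closure, from 0 (fully open) to 1 (shut), then the shift along the tool's x, y, z in mm, then the turn, a rotation vector about the tool's x, y, z in rad. A call has 1 to 20 rows; each row is the pose to reach, as a shift and turn from the pose commanded when the call began, along the tool's axes at that moment; what a row does not reach only later rows make up. A row lasts 1/10 s, in which the tool goes at most 50 mm and 8.59 degrees, less where a joint would pass 70% of its speed; a pose out of reach is approached as far as the arm can. A call with a gripper value outside its range is refused whole. The fingers move at their own pace and stop on an object; "force" is the grip in N (left out, the last holds). Time passes only in rows, so rows that repeat a pose let the fingers close. It gives the time, the measured TCP pose, the force, the opening and the grip force at its end, in the units of the state.
- manip.read_state(): the state, without advancing time (a new reading comes with each control period).
- manip.capture(name): name is "scene" or "top" or "wrist"; returns the picture (480x640x3 uint8, red, green, blue); there is no depth.
- manip.camera_params(name): a dict with "intrinsics" (3x3 intrinsics, pixels), "D" ([k1, k2, p1, p2, k3] as OpenCV has them; the pictures are not rectified), "rvec" (rotation vector, rad) and "tvec" (3), from world to camera coordinates, as OpenCV has them. Camera axes: x right, y down, z forward; pixel columns grow to the right and rows downward; lengths in m; the calibration is good to about 2 mm. A picture is of the moment at which its call begins: read the wrist's pose just before it. camera_params takes no time and is no camera call; for the wrist camera it gives the pose at the moment of the call.
- manip.sign_off(): hands the job in; it is judged then, once.
The state is a dict: "t": time; "joints": joint angles; "qd": joint speeds; "joint_torque": joint torques, N m; "eef_pos": TCP position; "orientation": TCP orientation; "force": force on the tool from outside, world axes, zero at the start; "torque": the same for the moment, N m; "width": opening from 0.0 (shut) to 1.0 (fully open); "grasp_force": force on a finger pad.
Only numpy, scipy, OpenCV 4.12 (cv2) and the standard library are available. Lean on these libraries where they do the work, as an engineer would, in place of code of your own. Each camera call takes 0.05 s, during which the arm holds its last target. There are 200 camera calls.

## Working session

There is one attempt and no reset: what is moved stays moved. The work goes in short steps, Python scripts to look and compute and a tool call to move; the robot and the scene stay as the last step left them, time stands still between calls to the robot, and variables do not carry over. Pictures are saved under pics/ and viewed, at most 10 in all, crops included, and the job is handed in when it is done.

Besides the shell and the picture viewer there is one more tool, called after "Emit:" as name(argument=value, ...) on one line, values as JSON. jog_arm: Moves the arm, as the interface text tells. Its arguments: {"type":"object","properties":{"increments":{"type":"string"},"force":{"type":"number"}},"required":["increments"]}

```bash
mkdir -p pics; ls; python3 - <<'E'
from plant import manip
import cv2,numpy as np
s=manip.read_state();print(s['t'],s['eef_pos'],s['orientation'],s['width'])
for n in('scene','top'):
    cv2.imwrite(f'pics/{n}0.png',manip.capture(n)[:,:,::-1])
    p=manip.camera_params(n);print(n,p)
E
```

```text
pics
0.0 [ 0.21963238 -0.47658212  0.23819988] [[ 9.08209098e-01  4.18516606e-01 -2.89925637e-04]
 [ 4.18516649e-01 -9.08208391e-01  1.15446469e-03]
 [ 2.19849750e-04 -1.16983405e-03 -9.99999292e-01]] 0.9984294123039766
scene {'intrinsics': array([[547.64938478,   0.        , 304.98021548],
       [  0.        , 547.64938478, 241.05829949],
       [  0.        ,   0.        ,   1.        ]]), 'D': array([-0.10093808,  0.        ,  0.        ,  0.        ,  0.        ]), 'rvec': array([ 2.01006823,  0.51618157, -0.28789904]), 'tvec': array([-0.61580867, -0.01279405,  1.22084935])}
top {'intrinsics': array([[445.46757518,   0.        , 318.81033763],
       [  0.        , 445.46757518, 238.90228692],
       [  0.        ,   0.        ,   1.        ]]), 'D': array([-0.0536091,  0.       ,  0.       ,  0.       ,  0.       ]), 'rvec': array([ 2.15369203, -2.19191904,  0.13987052]), 'tvec': array([0.10581228, 0.62678695, 0.91362684])}
```

View pics/top0.png

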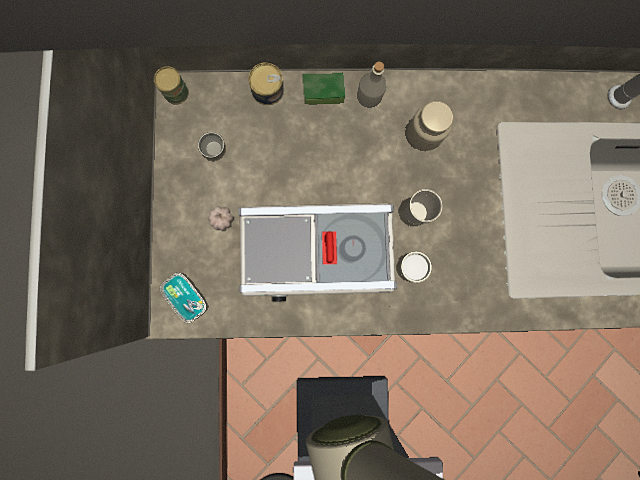

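View pics/scene0.png

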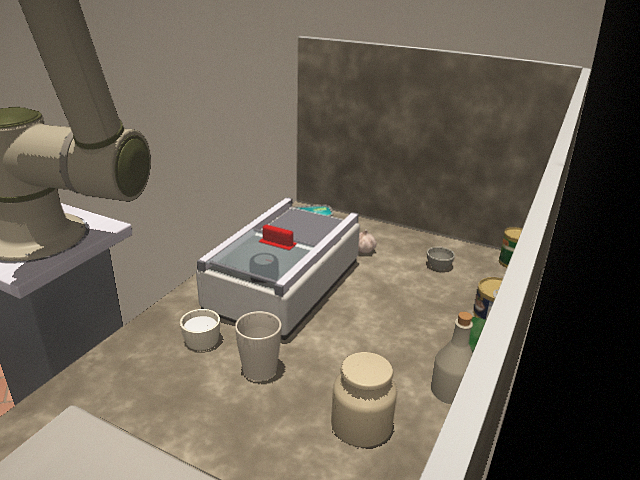

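The top view shows the mill spanning about (241,206)–(395,292), with the red grip at (329,248) and the guard almost shut. The ramekin is at (415,267), the tumbler at (425,206), the garlic at (220,218) and the tin at (184,298). The scene view agrees, with the grip at (278,237).

```bash
cat > h.py <<'E'
from plant import manip
import cv2,numpy as np
def ray(p,uv,z):
    R=cv2.Rodrigues(p['rvec'])[0]; C=-R.T@p['tvec']
    n=cv2.undistortPoints(np.float64(uv).reshape(-1,1,2),p['intrinsics'],p['D'])[:,0]
    d=np.c_[n,np.ones(len(n))]@R
    return C+d*((z-C[2])/d[:,2])[:,None]
def red(im,lo=120):
    h=cv2.cvtColor(im,cv2.COLOR_RGB2HSV)
    return (((h[...,0]<8)|(h[...,0]>172))&(h[...,1]>lo)&(h[...,2]>70)).astype(np.uint8)
def big(m):
    return max(cv2.findContours(m,0,2)[0],key=cv2.contourArea)
E
python3 - <<'E'
from h import *
im=cv2.imread('pics/top0.png')[:,:,::-1].copy();p=manip.camera_params('top')
m=red(im);m[330:]=0
c=big(m);r=cv2.boxPoints(cv2.minAreaRect(c));print('red',r.round(1).tolist());print(ray(p,r,.12).round(4))
w=(im.min(2)>215).astype(np.uint8);w[330:]=0;w[:,:225]=0;w[:,400:]=0;w[:190]=0
for c in cv2.findContours(w,0,2)[0]:
    if cv2.contourArea(c)>200:
        r=cv2.boxPoints(cv2.minAreaRect(c));print('white',r.round(1).tolist());print(ray(p,r,.113).round(4))
E
```

```text
red [[322.0, 231.0], [336.0, 231.0], [336.0, 263.0], [322.0, 263.0]]
[[0.6343 0.0899 0.12  ]
 [0.6338 0.0628 0.12  ]
 [0.5718 0.0642 0.12  ]
 [0.5723 0.0911 0.12  ]]
white [[241.8000030517578, 283.6000061035156], [393.0, 279.70001220703125], [393.20001220703125, 288.29998779296875], [242.0, 292.20001220703125]]
[[ 0.5356  0.2461  0.113 ]
 [ 0.5379 -0.0459  0.113 ]
 [ 0.5212 -0.0458  0.113 ]
 [ 0.5191  0.2457  0.113 ]]
white [[240.89999389648438, 207.5], [390.0, 204.10000610351562], [390.1000061035156, 210.89999389648438], [241.0, 214.1999969482422]]
[[ 0.6844  0.248   0.113 ]
 [ 0.6865 -0.0455  0.113 ]
 [ 0.6729 -0.0452  0.113 ]
 [ 0.6709  0.2477  0.113 ]]
```

Emit:
jog_arm(increments="0 580 -343 -12 0 0 -2.717;0 580 -343 -12 0 0 -2.717;0 580 -343 -12 0 0 -2.717;0 580 -343 -12 0 0 -2.717;0 580 -343 -12 0 0 -2.717;0 580 -343 -12 0 0 -2.717;0 580 -343 -12 0 0 -2.717;0 580 -343 -12 0 0 -2.717;0 580 -343 -12 0 0 -2.717;0 580 -343 -12 0 0 -2.717;0 580 -343 -12 0 0 -2.717;0 580 -343 -12 0 0 -2.717;0 580 -343 -12 0 0 -2.717;0 580 -343 -12 0 0 -2.717;0 580 -343 -12 0 0 -2.717;0 580 -343 -12 0 0 -2.717;0 580 -343 -12 0 0 -2.717;0 580 -343 -12 0 0 -2.717;0 580 -343 -12 0 0 -2.717;0 580 -343 -12 0 0 -2.717")

```text
t: 2.1
eef_pos: [0.6029, 0.0774, 0.2505]
orientation: [[-1.0, -0.004, -0.0], [-0.004, 1.0, 0.0], [0.0, 0.0, -1.0]]
force: [-0.2, -0.1, -0.7]
width: 1.002
grasp_force: 0.0
```

```bash
python3 - <<'E'
from h import *
s=manip.read_state();p=manip.camera_params('wrist');im=manip.capture('wrist')
cv2.imwrite('pics/w1.png',im[:,:,::-1])
print(s['t'],s['eef_pos'],s['orientation'].round(4),s['joints'],s['qd'],s['force'])
R=cv2.Rodrigues(p['rvec'])[0];print('cam',-R.T@p['tvec'],R)
c=big(red(im));r=cv2.boxPoints(cv2.minAreaRect(c));print(r,ray(p,r,.1375),ray(p,r,.1105))
E
```

```text
2.1 [0.6028567  0.07741668 0.25049001] [[-1.e+00 -4.e-03 -5.e-04]
 [-4.e-03  1.e+00  0.e+00]
 [ 5.e-04  0.e+00 -1.e+00]] [-6.48129162e-02  4.92405035e-01  1.20708981e+00 -1.28713612e-06
  1.44257713e+00 -1.63962254e+00] [ 0.00092423 -0.00044164 -0.00138806  0.00036079  0.00053413  0.01624134] [-0.22868466 -0.08857583 -0.70105418]
cam [0.53573307 0.07639973 0.39621273] [[-4.35143958e-03  9.99990373e-01  5.63883388e-04]
 [ 9.65480757e-01  4.05441082e-03  2.60442832e-01]
 [ 2.60438039e-01  1.67771981e-03 -9.65489106e-01]]
[[296. 172.]
 [335. 172.]
 [335. 266.]
 [296. 266.]] [[0.56622568 0.06504743 0.1375    ]
 [0.56611927 0.08952233 0.1375    ]
 [0.62855931 0.09058597 0.1375    ]
 [0.62866616 0.0646021  0.1375    ]] [[0.56940798 0.06386267 0.1105    ]
 [0.56929046 0.09089185 0.1105    ]
 [0.63824692 0.09206648 0.1105    ]
 [0.63836493 0.06337087 0.1105    ]]
```

View pics/w1.png

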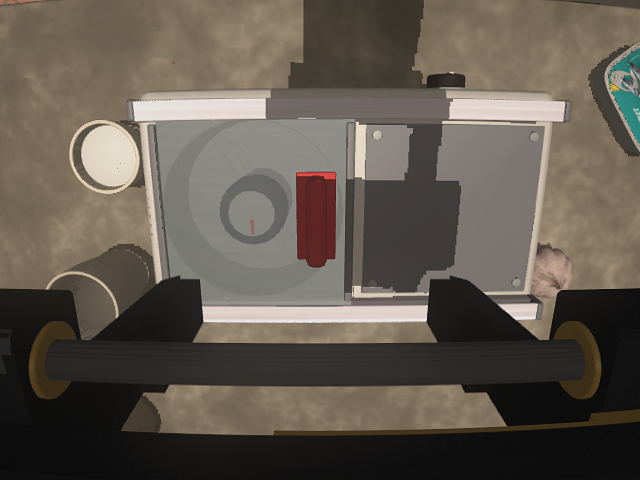

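The wrist view shows the grip over TCP centre: red at (316,219), with the foot plate giving a centre of (0.602, 0.0775). The cap is at (253,212) under the pane, and the mill is square to the tool.

Emit:
jog_arm(increments="0 1 0 45 0 0 -0.003;0 1 0 90 0 0 -0.003;0 1 0 120 0 0 -0.003;0 1 0 135 0 0 -0.003;0 1 0 135 0 0 -0.003;1 1 0 135 0 0 -0.003;1 1 0 135 0 0 -0.003;1 1 0 135 0 0 -0.003;1 1 0 135 0 0 -0.003;1 1 0 135 0 0 -0.003;1 1 0 135 0 0 -0.003;1 1 0 135 0 0 -0.003;1 1 0 135 0 0 -0.003;1 1 0 135 0 0 -0.003", force=20)

```text
t: 3.55
eef_pos: [0.6019, 0.0774, 0.1157]
orientation: [[-1.0, -0.01, -0.0], [-0.01, 1.0, 0.0], [0.0, 0.0, -1.0]]
force: [-0.6, 0.3, -0.6]
width: 0.209
grasp_force: 0.0
```

Emit:
jog_arm(increments="1 0 0 0 0 0 0;1 0 0 0 0 0 0;1 0 0 0 0 0 0;1 0 0 0 0 0 0;1 0 5 0 0 0 0;1 0 15 0 0 0 0;1 0 30 0 0 0 0;1 0 45 0 0 0 0;1 0 60 0 0 0 0;1 0 75 0 0 0 0;1 0 90 0 0 0 0;1 0 105 0 0 0 0;1 0 115 0 0 0 0;1 0 120 0 0 0 0;1 0 125 0 0 0 0;1 0 128 0 0 0 0;1 0 128 0 0 0 0")

```text
t: 5.25
eef_pos: [0.6009, 0.2067, 0.1157]
orientation: [[-1.0, -0.011, 0.001], [-0.011, 1.0, 0.001], [-0.001, 0.001, -1.0]]
force: [5.7, 2.6, -2.9]
width: 0.156
grasp_force: 20.0
```

Emit:
jog_arm(increments="1 -1 2 0 0 0 0.004;1 -1 4 0 0 0 0.004;1 -1 6 0 0 0 0.004;1 -1 8 0 0 0 0.004;1 -1 9 0 0 0 0.004;1 -1 10 0 0 0 0.004;1 -1 10 0 0 0 0.004")

```text
t: 5.95
eef_pos: [0.6009, 0.2159, 0.1157]
orientation: [[-1.0, -0.007, -0.002], [-0.007, 1.0, 0.0], [0.002, 0.0, -1.0]]
force: [-4.1, -0.5, 2.1]
width: 0.154
grasp_force: 20.0
```

Emit:
jog_arm(increments="1 0.5 2 0 0 0 0;1 0.5 3 0 0 0 0;1 0.5 4 0 0 0 0;1 0.5 5 0 0 0 0;1 0.5 6 0 0 0 0;1 0.5 6 0 0 0 0")

```text
t: 6.55
eef_pos: [0.6009, 0.2213, 0.1157]
orientation: [[-1.0, -0.006, -0.001], [-0.006, 1.0, -0.001], [0.001, -0.001, -1.0]]
force: [-4.5, -1.7, 1.8]
width: 0.158
grasp_force: 20.0
```

Emit:
jog_arm(increments="1 0.5 1 0 0 0 0;1 0.5 2 0 0 0 0;1 0.5 3 0 0 0 0;1 0.5 4 0 0 0 0;1 0.5 4 0 0 0 0")

```text
t: 7.05
eef_pos: [0.6009, 0.2214, 0.1156]
orientation: [[-1.0, -0.005, -0.001], [-0.005, 1.0, -0.007], [0.001, -0.007, -1.0]]
force: [-4.0, -21.9, 2.7]
width: 0.159
grasp_force: 20.0
```

Emit:
jog_arm(increments="1 0 -2 0 0 0 0;1 0 -3 0 0 0 0;0.6 0 -3 0 0 0 0;0.6 0 -3 0 0 0 0;0.6 0 -3 0 0 0 0;0.6 0 -3 0 0 0 0;0.6 0 -3 0 0 0 0;0.6 0 -3 -40 0 0 0;0.6 0 -43 -90 0 0 0;0.3 0 -93 -120 0 0 0;0.3 0 -143 -134 0 0 0;0.3 0 -190 -134 0 0 0;0.3 0 -190 -134 0 0 0;0.3 0 -190 -134 0 0 0")

```text
t: 8.45
eef_pos: [0.6018, 0.033, 0.2502]
orientation: [[-1.0, -0.003, 0.001], [-0.003, 1.0, -0.0], [-0.001, -0.0, -1.0]]
force: [0.3, -0.1, 0.5]
width: 0.702
grasp_force: 0.0
```

```bash
python3 - <<'E'
from h import *
s=manip.read_state();p=manip.camera_params('wrist');im=manip.capture('wrist')
cv2.imwrite('pics/w2.png',im[:,:,::-1])
print(s['t'],s['eef_pos'],s['orientation'].round(4),s['joints'].round(3),s['force'],s['width'])
t=manip.capture('top');cv2.imwrite('pics/top2.png',t[:,:,::-1])
c=big(red(im));r=cv2.boxPoints(cv2.minAreaRect(c));print(r,ray(p,r,.1105))
E
```

```text
8.45 [0.60181468 0.03295844 0.25017964] [[-1.0e+00 -2.7e-03  9.0e-04]
 [-2.7e-03  1.0e+00 -3.0e-04]
 [-9.0e-04 -3.0e-04 -1.0e+00]] [-0.139  0.48   1.227 -0.     1.434 -1.713] [ 0.34692137 -0.10597792  0.48711744] 0.7022887755690672
[[543.0867  259.9364 ]
 [556.9364  169.9133 ]
 [605.55493 177.3931 ]
 [591.7052  267.4162 ]] [[0.63282261 0.20492979 0.1105    ]
 [0.56502314 0.20545561 0.1105    ]
 [0.56957184 0.24465689 0.1105    ]
 [0.63915113 0.24626892 0.1105    ]]
```

View pics/w2.png

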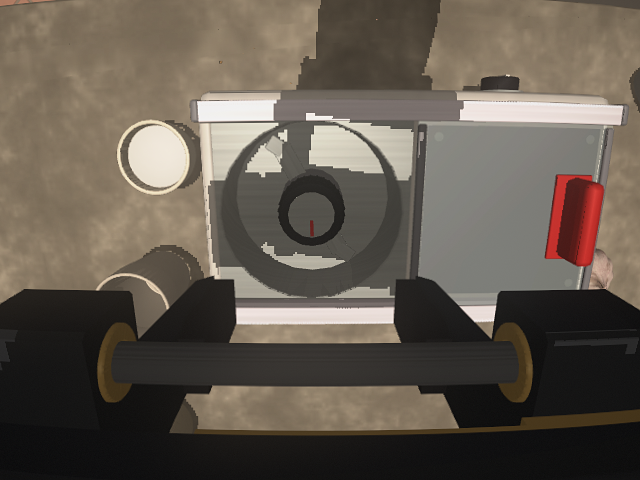

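The guard is fully open over the motor. The cap is exposed, with its steel top at about (311,214) and the well mouth centred at about (312,209).

```bash
python3 - <<'E'
from h import *
p=manip.camera_params('wrist');im=cv2.imread('pics/w2.png')
g=cv2.cvtColor(im,6)[160:260,260:360]
print(ray(p,[[311,214],[312,209],[279,211],[344,211]],.098).round(4))
for a in((19,28),(28,36)):
    c=cv2.HoughCircles(cv2.medianBlur(g,3),cv2.HOUGH_GRADIENT,1,5,param1=80,param2=12,minRadius=a[0],maxRadius=a[1])
    if c is not None:
        c=c[0][:3]+[260,160,0];print(c, ray(p,c[:,:2],.098).round(4))
E
```

```text
[[0.6006 0.0327 0.098 ]
 [0.5968 0.0334 0.098 ]
 [0.5985 0.0091 0.098 ]
 [0.5982 0.0571 0.098 ]]
[[311.5        214.5         22.79999924]
 [305.5        214.5         27.39999962]
 [309.5        219.5         27.39999962]] [[0.601  0.0331 0.098 ]
 [0.601  0.0287 0.098 ]
 [0.6048 0.0316 0.098 ]]
[[312.5        209.5         34.29999924]
 [310.5        202.5         34.20000076]
 [316.5        213.5         28.60000038]] [[0.5972 0.0338 0.098 ]
 [0.5919 0.0323 0.098 ]
 [0.6002 0.0368 0.098 ]]
```

Emit:
jog_arm(increments="0.3 1 0 45 0 0 0.15;0.3 1 0 90 0 0 0.3;0.3 1 0 130 0 0 0.3;0.3 1 0 160 0 0 0.3;0.3 1 0 175 0 0 0.3;0.3 1 0 184 0 0 0.3;0.3 1 0 184 0 0 0.3;1 1 0 184 0 0 0.3;1 1 0 184 0 0 0.3;1 1 0 184 0 0 0.3;1 1 0 184 0 0 0.3;1 1 0 184 0 0 0.3;1 1 0 184 0 0 0.3", force=30)

```text
t: 9.85
eef_pos: [0.5995, 0.0317, 0.0661]
orientation: [[-0.957, 0.289, -0.004], [0.289, 0.957, -0.006], [0.002, -0.007, -1.0]]
force: [-9.5, -22.4, -1.9]
width: 0.553
grasp_force: 30.0
```

Emit:
jog_arm(increments="1 0 -1 0 0 0 0;1 0 -2 0 0 0 0;1 0 -2 0 0 0 0")

```text
t: 10.15
eef_pos: [0.5994, 0.0316, 0.0662]
orientation: [[-0.957, 0.29, -0.002], [0.29, 0.957, -0.003], [0.001, -0.004, -1.0]]
force: [-4.4, -12.3, -4.0]
width: 0.551
grasp_force: 30.0
```

```bash
python3 - <<'E'
from h import *
s=manip.read_state();print(s['eef_pos'],s['force'],s['torque'],s['joints'])
E
```

```text
[0.59944602 0.03159201 0.06615453] [ -4.43627882 -12.28080306  -3.9675709 ] [-1.81289339  0.64689717 -0.04395459] [-0.14089404  0.65373797  1.45040346 -0.00394103  1.03872279 -1.41589485]
```

Emit:
jog_arm(increments="1 0 -1 0 0 0 0;1 0 -2 0 0 0 0;1 0 -2 0 0 0 -0.04;1 0 -2 0 0 0 -0.08;1 0 -2 0 0 0 -0.12;1 0 -2 0 0 0 -0.12")

```text
t: 10.75
eef_pos: [0.5993, 0.0311, 0.0665]
orientation: [[-0.985, 0.172, -0.0], [0.172, 0.985, -0.001], [0.0, -0.001, -1.0]]
force: [-3.8, -4.7, -1.5]
width: 0.55
grasp_force: 30.0
```

```bash
python3 - <<'E'
from h import *
s=manip.read_state();print(s['eef_pos'],s['force'],s['torque'],s['joints'],s['orientation'][1,0])
E
```

```text
[0.59932517 0.03112123 0.06647796] [-3.83167688 -4.69088354 -1.47240941] [-0.73926062  0.42477402 -0.05747117] [-1.42647298e-01  6.52282360e-01  1.45205534e+00 -1.36996447e-03
  1.03732268e+00 -1.54031528e+00] 0.17157845182149528
```

Emit:
jog_arm(increments="1 0 0 -0.2 0 0 -0.1;1 0 0 -0.4 0 0 -0.2;1 0 0 -0.6 0 0 -0.3;1 0 0 -0.8 0 0 -0.4;1 0 0 -1 0 0 -0.5;1 0 0 -1 0 0 -0.5")

```text
t: 11.35
eef_pos: [0.5994, 0.0299, 0.0674]
orientation: [[-0.946, -0.323, -0.0], [-0.323, 0.946, -0.003], [0.001, -0.003, -1.0]]
force: [-3.8, -11.9, -2.4]
width: 0.55
grasp_force: 30.0
```

```bash
python3 - <<'E'
from h import *
s=manip.read_state();print(s['eef_pos'],s['force'],s['torque'],s['joints'],s['orientation'][1,0])
im=manip.capture('wrist');cv2.imwrite('pics/w3.png',im[:,:,::-1])
E
```

```text
[0.59941988 0.02989662 0.06740905] [ -3.76537545 -11.93062237  -2.43336352] [-1.71281272  0.45465728  0.00674424] [-0.14387977  0.65110225  1.45132646 -0.00358178  1.03887801 -2.04197732] -0.32320616340981095
```

View pics/w3.png

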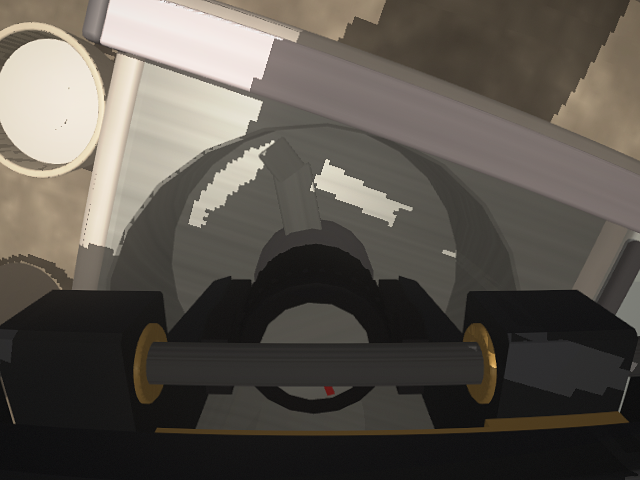

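The red mark at (329,390) has turned with the gripper, so the cap gives counter-clockwise. I'll carry on to about 65°.

Emit:
jog_arm(increments="1 -0.5 -1 -0.2 0 0 -0.1;1 -0.5 -2 -0.4 0 0 -0.2;1 -0.5 -2 -0.6 0 0 -0.3;1 -0.5 -2 -0.8 0 0 -0.4;1 -0.5 -2 -1 0 0 -0.5;1 -0.5 -2 -1 0 0 -0.515;1 -0.5 -2 -1 0 0 -0.515")

```text
t: 12.1
eef_pos: [0.6001, 0.0287, 0.0683]
orientation: [[-0.666, -0.746, -0.001], [-0.746, 0.666, -0.002], [0.002, -0.001, -1.0]]
force: [-4.9, -8.5, -1.1]
width: 0.552
grasp_force: 30.0
```

```bash
python3 - <<'E'
from h import *
s=manip.read_state();print(s['eef_pos'],s['force'],s['torque'],s['joints'],s['orientation'][1,0],s['t'])
E
```

```text
[0.60013506 0.02868639 0.06827163] [-4.87645474 -8.45289825 -1.13070061] [-1.32573137  0.71358273 -0.04940339] [-0.14603149  0.65166706  1.44762688 -0.00276172  1.04321753 -2.55726507] -0.745859699612633 12.1
```

Emit:
jog_arm(increments="1 0 -1 -1 0 0 0;1 0 -1 -3 0 0 0;1 0 -1 -6 0 0 0;1 0 -1 -10 0 0 0;1 0 -1 -15 0 0 0;1 0 -1 -20 0 0 0")

```text
t: 12.7
eef_pos: [0.6018, 0.0295, 0.0888]
orientation: [[-0.666, -0.746, 0.002], [-0.746, 0.666, 0.0], [-0.001, -0.001, -1.0]]
force: [0.4, 0.6, -0.3]
width: 0.548
grasp_force: 30.0
```

Emit:
jog_arm(increments="1 0 0 -10 0 0 0;1 0 0 -25 0 0 0;1 0 0 -45 0 0 0;1 0 0 -65 0 0 0;1 0 0 -85 0 0 0;1 0 0 -103 0 0 0;1 0 0 -115 0 0 0;1 0 0 -121 0 0 0;1 0 0 -121 0 0 0;1 0 0 -121 0 0 0;1 0 0 -121 0 0 0;1 0 0 -121 0 0 0")

```text
t: 13.9
eef_pos: [0.6012, 0.0292, 0.2081]
orientation: [[-0.667, -0.745, -0.001], [-0.745, 0.667, 0.0], [0.001, 0.001, -1.0]]
force: [0.5, 0.0, -0.9]
width: 0.55
grasp_force: 30.0
```

```bash
python3 - <<'E'
from h import *
s=manip.read_state();print(s['eef_pos'],s['orientation'].round(3),s['force'],s['torque'],s['width'],s['qd'].round(4))
a=manip.capture('wrist');b=manip.capture('scene')
cv2.imwrite('pics/end.png',cv2.resize(np.hstack([a,b]),(800,300),interpolation=cv2.INTER_AREA)[:,:,::-1])
E
```

```text
[0.60115776 0.02921044 0.20805715] [[-0.667 -0.745 -0.001]
 [-0.745  0.667  0.   ]
 [ 0.001  0.001 -1.   ]] [ 0.53249491  0.04136389 -0.93226744] [ 0.11076991 -0.10664099 -0.00850442] 0.5497544719857907 [ 0.0005 -0.0033 -0.0023 -0.0014  0.0009 -0.001 ]
```

View pics/end.png

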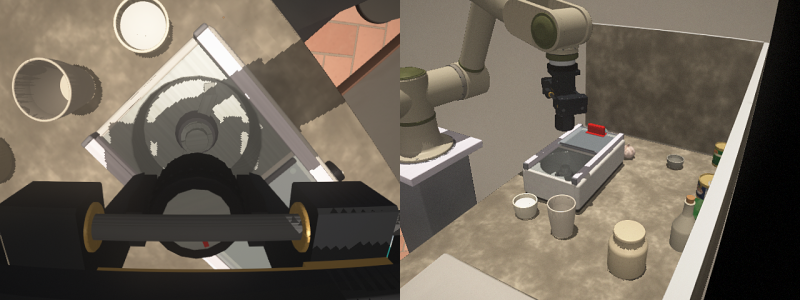

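The cap is held at (200,215) in the wrist half, clear above the bare spindle. The guard is open, with its grip at (597,128) in the scene half, and the ramekin and tumbler are where they were.

```bash
python3 -c "
from plant import manip
print(manip.sign_off())"
```

```text
the job is handed in; nothing more can be done
None
```

The job is handed in: the guard is fully open, and the cap came off counter-clockwise (ordinary thread) after about 65°; the gripper holds it upright and still over the well, its foot about 9–10 cm above the mill. The ramekin and tumbler look undisturbed in the last picture; I didn't recheck the garlic and the sardine tin as closely, but the arm never went near them.

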